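Seat the saddle plate and load the cores

ROBOT

A 6-joint arm with a two-finger parallel gripper is mounted at the origin on the work surface. World frame = base frame: x ahead of the robot, y to its left, z up, the work surface at z = 0. Lengths are in m, angles in rad, forces in N, time in s.
With the tool pointing down it reaches from about 0.275 to 0.725 m from the base axis. Payload 5.6 kg.
Tool frame: the origin (TCP) lies at the very end of the fingers, on their centre line; the grasp point (between the pads) lies 19 mm behind it; z points along the fingers, y is the line along which they close (so a half turn about z gives the same grasp; the last joint's range is limited). The gripper opens to 85 mm and grips with 20 to 120 N. Pads are 22 mm wide; open, the fingers measure 114 mm over their backs; the gripper's body (76 mm by 85 mm) begins 54 mm behind the grasp point. The pads swing forward as they close: fully open they stand 13 mm farther back than shut.
Start: joints at [1.43, 0.255, 0.108, 0, -1.424, -0.285], TCP at [0.227, 0.501, 0.231] pointing down, gripper open.
Joint ranges: [-2.95, 2.95], [-1.21, 1.97], [-1.09, 1.5], [-2.87, 1.71], [-2.94, -0.07], [-3.05, 3.05]. Speed limits (rad/s): [2.57, 2.57, 3.14, 3.14, 3.14, 3.14].

INTERFACE

Orientations are given as a 3x3 rotation matrix whose columns are the frame's x, y, z axes.
In Python, from workcell import robot gives the robot as it stands. Calls block until the motion is done:
- robot.movep(position, orientation): joint-space move of the TCP to a pose.
- robot.move_straight(position, rotation=None, velocity=0.15, max_force=None): straight line of the TCP; rotation=None keeps the orientation; velocity is the mean speed in m/s. With max_force (N) it stops when the force on the tool has changed by that much, and returns True; else False.
- robot.movej(angles): joint-space move.
- robot.open() and robot.gripper_close(): open the fingers fully, or close them until they stop; the grip force is fixed at half the most.
- robot.hold(seconds).
- robot.inverse_kinematics(position, orientation): joint angles nearest the present ones, or None.
- robot.sense(): the state.
- robot.get_image(name): name is "scene" or "top"; returns a dict with "pixels" (400x640x3 uint8, red, green, blue), "fov_y" (degrees; the focal length in pixels is half the picture's height over the tangent of half this angle, whatever the lens; pixels are square), "cx", "cy" (the principal point, pixels), "world_from_camera" (4x4, takes a point from camera to world coordinates). Camera axes: x right, y up, looking along -z (the intrinsics and any distortion apply to the point x, -y, -z); pixel columns grow to the right and rows downward; lengths in m; the calibration is good to about 2 mm. A picture is of the moment at which its call begins. There is no depth.
A pose or a line that the arm cannot do raises robot.Unreachable and nothing moves.
- robot.hand_in(): hands the job in; it is judged then, once.
Trained networks look in a picture, given as the dict that the camera call returned (one of the last four; its "shot" number tells which), for a name from the list of things; names that differ only in an ending like _2 or _b are one class to them, and where a whole thing is asked for, a point or a joint stands for the part that bears it (a point fixed in the world has none). Each returns a list of dicts, best first, with "confidence" (0 to 1); they miss things now and then, are a little off and sometimes report something else, mostly with a low value. They report only what shows in the picture. A call takes as long as a camera call. They do not tell look-alikes from the thing itself.
- robot.trace(picture, target): "region" (400x640 bool, what is visible of it) and "rect" ([left, top, right, bottom] in pixels, round what is visible of it).
- robot.landmark_of(picture, target): "point" ([row, column] in pixels: a listed point, or the origin of a listed thing).
The state is a dict: "time_s": time; "joint_pos": joint angles; "dq": joint speeds; "joint_torque": joint torques, N m; "tool_pos": TCP position; "tcp_rot": TCP orientation; "contact_force": force on the tool from outside, world axes, zero at the start; "wrist_torque": the same for the moment, N m; "grip_width": finger opening in m; "gripper_force": force on a finger pad.
Only numpy, scipy, OpenCV 4.12 (cv2) and the standard library are available. Lean on these libraries where they do the work, as an engineer would, in place of code of your own. Each camera call takes 0.05 s, during which the arm holds its last target. There are 200 camera calls.

TASK

First turn the saddle plate on the turntable's spigot until its holes line up with the studs and it drops fully home, flat on the turntable, while it is still empty. Then take every core standing on the bench and lay it on its side in a slot of the plate, one core to a slot, resting in both saddles and centred along the slot. Leave the rapping bar, the chaplet block and the sleeker where they are.

Things in the scene. Friction and masses are not known exactly. Their poses are not given: they have to be found in the camera images.
- turntable: cast iron turntable, locked and fixed on the bench: 224 mm in diameter, flat top face 50 mm above the bench. On it a central steel spigot 30 mm in diameter, 32 mm high, and four studs 14 mm in diameter, 16 mm high, 73 mm from the centre on the body's +x, +y, -x and -y axes. Origin: centre of the underside, on the bench, z up
- saddle_plate: loose aluminium plate, 180 (x) x 254 (y) x 12 mm, 0.85 kg, with four V-saddle slots and a handle on top; 32 mm central bore and four 20 mm through holes 73 mm out on its +x, +y, -x and -y axes. Origin: centre of the underside, z up. At the start the bore is over the spigot but the plate rests on the stud tops (underside at 66 mm), turned 0.3 to 0.7 rad counter-clockwise (from above) off the studs
- turntable_top (a point): centre of the turntable's top face, 50 mm above the bench; the plate's underside centre comes to this point when it is home, 16 mm below its start. The holes fit the studs every quarter turn and any of the four is good. Axes as the turntable's
- handle (a point): middle of the bridge handle's grip bar on the saddle plate: bar 80 mm long (plate x), 14 mm thick (plate y), 22 mm high; this point is 11 mm below its top, 47 mm above the plate's underside; under the bar is an open gap of 24 mm to the plate. Axes as the plate's
- slot1 (a point): slot 1 (plate y = 103 mm): where the middle of a core's axis comes to lie, 44 mm above the plate's underside; the core lies along plate x, either way round. A pair of 90 degree V saddles at plate x = -34 and +34 mm, 12 mm thick, rims 3 mm below this point and 21 mm out to either side; between them the plate is open for the fingers. The core's foot must hang outside the saddles
- slot2 (a point): slot 2 (plate y = 48 mm): where the middle of a core's axis comes to lie, 44 mm above the plate's underside; the core lies along plate x, either way round. A pair of 90 degree V saddles at plate x = -34 and +34 mm, 12 mm thick, rims 3 mm below this point and 21 mm out to either side; between them the plate is open for the fingers. The core's foot must hang outside the saddles
- slot3 (a point): slot 3 (plate y = -48 mm): where the middle of a core's axis comes to lie, 44 mm above the plate's underside; the core lies along plate x, either way round. A pair of 90 degree V saddles at plate x = -34 and +34 mm, 12 mm thick, rims 3 mm below this point and 21 mm out to either side; between them the plate is open for the fingers. The core's foot must hang outside the saddles
- slot4 (a point): slot 4 (plate y = -103 mm): where the middle of a core's axis comes to lie, 44 mm above the plate's underside; the core lies along plate x, either way round. A pair of 90 degree V saddles at plate x = -34 and +34 mm, 12 mm thick, rims 3 mm below this point and 21 mm out to either side; between them the plate is open for the fingers. The core's foot must hang outside the saddles
- core1: fired terracotta core: a round shaft 30 mm in diameter standing on a foot disc 44 mm in diameter and 8 mm thick, 120 mm long in all, 0.17 kg; origin: centre of the foot's underside, z along the core from foot to plain end. At the start it stands upright on its foot on the bench; may be absent. An upset may knock it over
- core1_mid (a point): middle of core1, on its axis 60 mm from either end; axes as the body's
- core2: fired terracotta core: a round shaft 30 mm in diameter standing on a foot disc 44 mm in diameter and 8 mm thick, 120 mm long in all, 0.17 kg; origin: centre of the foot's underside, z along the core from foot to plain end. At the start it stands upright on its foot on the bench; may be absent. An upset may knock it over
- core2_mid (a point): middle of core2, on its axis 60 mm from either end; axes as the body's
- core3: fired terracotta core: a round shaft 30 mm in diameter standing on a foot disc 44 mm in diameter and 8 mm thick, 120 mm long in all, 0.17 kg; origin: centre of the foot's underside, z along the core from foot to plain end. At the start it stands upright on its foot on the bench; may be absent. An upset may knock it over
- core3_mid (a point): middle of core3, on its axis 60 mm from either end; axes as the body's
- core4: fired terracotta core: a round shaft 30 mm in diameter standing on a foot disc 44 mm in diameter and 8 mm thick, 120 mm long in all, 0.17 kg; origin: centre of the foot's underside, z along the core from foot to plain end. At the start it stands upright on its foot on the bench; may be absent. An upset may knock it over
- core4_mid (a point): middle of core4, on its axis 60 mm from either end; axes as the body's
- rapping_bar: steel rapping bar lying on the bench beyond the turntable, 200 mm long (x) and 20 mm square; bystander; origin: centre of the underside
- chaplet_block: red ceramic chaplet block, 70 x 50 x 35 mm; bystander; origin: centre of the underside
- sleeker: turned brass sleeker standing on its 56 mm round face, 92 mm high; bystander; origin: centre of the underside
Mind the look-alikes: they are no part of the job. Leave any blue or turquoise look-alike of the core2 alone.

How it is judged:
By the outcome, as a careful person would: the job done as asked, in the order asked, and still so for the second after the job is handed in, with the robot touching nothing.
Of core1, core2, core3, core4 only 3 to 4 are there at a start; the rules pass over those that are not, and their reading is None.
At some moment in a run one of core1, core2, core3, core4 may be knocked a few centimetres aside while the robot is not near it.
Once in a run the grip may slacken for a moment while it holds something.
It also fails if it takes over 210 s, if anything falls off the work surface, if the arm or the gripper's body presses on something with over 40 N, if the wrist force passes 120 N, or if a joint passes its speed limit or range.

## Working session

There is one attempt and no reset: what is moved stays moved. The work goes in short steps, each a Python script; the robot and the scene stay as the last script left them, time stands still between calls to the robot, and variables do not carry over. Pictures are saved under pics/ and viewed, at most 14 in all, crops included, and the job is handed in when it is done.

```bash
mkdir -p pics; ls; python3 - <<'E'
from workcell import robot
import cv2,numpy as np
print(robot.sense())
for n in("scene","top"):
    p=robot.get_image(n); cv2.imwrite(f"pics/{n}0.png",p["pixels"][:,:,::-1])
    print(n,{k:v for k,v in p.items() if k!="pixels"})
    for t in["turntable","saddle_plate","handle","turntable_top","slot1","slot2","slot3","slot4","core1","core1_mid","rapping_bar","chaplet_block","sleeker"]:
        print(t,[(round(d["confidence"],2),np.round(d["point"],1).tolist()) for d in robot.landmark_of(p,t)])
E
```

```text
pics
{'time_s': 0.0, 'joint_pos': array([ 1.42958405e+00,  2.55763047e-01,  1.06975402e-01, -4.51491926e-04,
       -1.42392451e+00, -2.84598389e-01]), 'dq': array([-0.00064883, -0.00105715,  0.0008438 , -0.00194935,  0.00131836,
        0.00014016]), 'joint_torque': array([ 2.14240594e-03, -3.86634350e+01,  2.37934434e+01,  5.36485389e+00,
       -6.19395360e-03,  1.05568145e-05]), 'tool_pos': array([0.22693056, 0.50043867, 0.23037937]), 'tcp_rot': array([[ 9.10676746e-01, -4.13119060e-01, -7.11823902e-04],
       [-4.13119659e-01, -9.10674906e-01, -1.83388639e-03],
       [ 1.09373259e-04,  1.96414614e-03, -9.99998065e-01]]), 'contact_force': array([0.60879652, 0.29698449, 0.2243852 ]), 'wrist_torque': array([-0.02599802,  0.03777868,  0.02404634]), 'gripper_force': 0.0, 'grip_width': 0.08554003926409881}
scene {'fov_y': 45.513274519760735, 'cx': 322.55903664102783, 'cy': 196.94525558901344, 'world_from_camera': array([[ 0.50263746, -0.46600383,  0.7281456 ,  1.48479968],
       [ 0.8644689 ,  0.27776355, -0.41897605, -0.5047252 ],
       [-0.00700787,  0.84005228,  0.54246018,  0.
[... 1682 characters left out ...]
329.3]), (0.68, [182.0, 342.1]), (0.62, [201.4, 406.3]), (0.55, [230.7, 307.1])]
slot3 [(0.92, [243.4, 295.2]), (0.89, [200.8, 329.3]), (0.68, [182.0, 342.1]), (0.62, [201.4, 406.3]), (0.55, [230.7, 307.1])]
slot4 [(0.92, [243.4, 295.2]), (0.89, [200.8, 329.3]), (0.68, [182.0, 342.1]), (0.62, [201.4, 406.3]), (0.55, [230.7, 307.1])]
core1 [(0.78, [200.5, 441.9]), (0.76, [255.6, 186.8]), (0.69, [200.6, 402.2]), (0.6, [173.3, 395.4]), (0.59, [256.6, 454.9]), (0.55, [264.8, 407.4]), (0.53, [201.6, 221.7]), (0.34, [216.2, 316.7])]
core1_mid [(0.85, [198.9, 217.8])]
rapping_bar [(0.93, [136.6, 334.6]), (0.51, [199.9, 404.5])]
chaplet_block [(0.79, [171.5, 447.5])]
sleeker [(0.61, [168.3, 201.9])]
```

View pics/scene0.png

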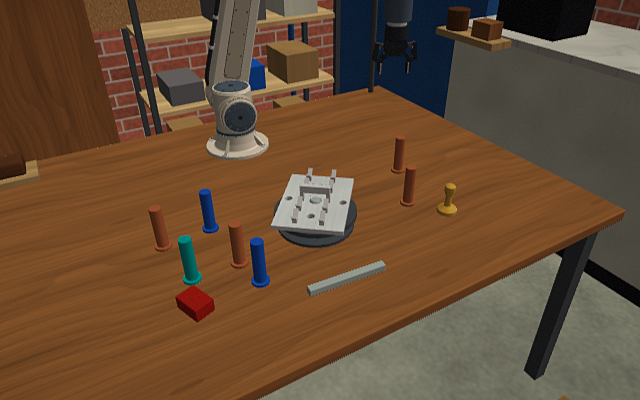

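View pics/top0.png

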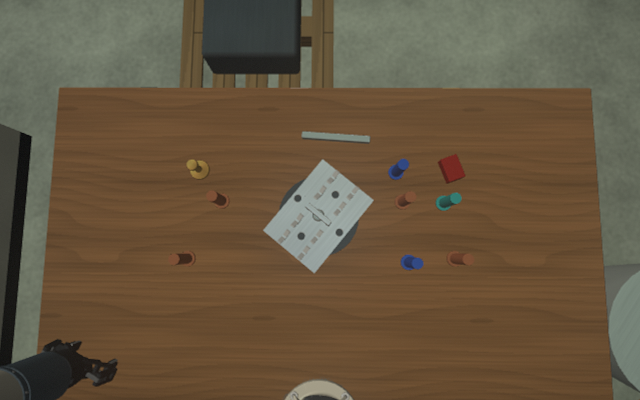

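The scene shows four terracotta cores, around scene pixels (161,249), (239,265), (399,170) and (408,204). Three look-alikes, two blue and one turquoise, stand on the right half of the top view. The plate is skewed on the turntable at about top pixel (318,214).

```bash
cat > h.py <<'E'
from workcell import robot
import numpy as np, cv2
def K(p):
    f=200/np.tan(np.radians(p["fov_y"])/2); return f
def unproj(p,rc,z):
    rc=np.atleast_2d(rc).astype(float); f=K(p); T=p["world_from_camera"]
    d=np.stack([(rc[:,1]-p["cx"])/f,-(rc[:,0]-p["cy"])/f,-np.ones(len(rc))],1)@T[:3,:3].T
    o=T[:3,3]; return o+d*((z-o[2])/d[:,2])[:,None]
def terra(p,rc_foot):
    # colour along the shaft: project points on axis of a standing core
    g=unproj(p,rc_foot,0)[0]; T=p["world_from_camera"]; f=K(p); v=[]
    for z in np.linspace(.02,.1,9):
        c=T[:3,:3].T@(g+[0,0,z]-T[:3,3]); u=p["cx"]+f*c[0]/-c[2]; w=p["cy"]-f*c[1]/-c[2]
        if 0<=int(w)<400 and 0<=int(u)<640: v.append(p["pixels"][int(w),int(u)])
    m=np.median(v,0); return g,m
def cores(verbose=False):
    out=[]
    for n in("top","scene"):
        p=robot.get_image(n)
        for d in robot.landmark_of(p,"core1"):
            g,m=terra(p,d["point"])
            hsv=cv2.cvtColor(np.uint8([[m]]),cv2.COLOR_RGB2HSV)[0,0]
            if verbose: print(n,round(d["confidence"],2),np.round(d["point"]),g[:2].round(3),m,hsv)
            if d["confidence"]>.3: out.append((n,g[:2],hsv))
    return out
def plate(p,z=.078):
    r=robot.trace(p,"saddle_plate")[0]["region"]; 
    w=unproj(p,np.argwhere(r),z)[:,:2]
    (cx,cy),(a,b),ang=cv2.minAreaRect((w*1000).astype(np.float32))
    return (cx,cy),(a,b),ang
E
python3 - <<'E'
from h import *
cores(True)
p=robot.get_image("top"); print(plate(p))
for t,z in(("handle",.113),("turntable_top",.05),("turntable",0),("saddle_plate",.066)):
    for n in("top","scene"):
        q=robot.get_image(n) 
        print(t,n,[unproj(q,d["point"],z)[0].round(3) for d in robot.landmark_of(q,t)[:1]])
r=robot.trace(q,"turntable"); 
c=cv2.resize(p["pixels"][140:290,240:400,::-1],None,fx=5,fy=4*1.25,interpolation=cv2.INTER_CUBIC)[:600*1]
cv2.imwrite("pics/crop1.png",cv2.resize(p["pixels"][155:280,255:385,::-1],None,fx=4.6,fy=4.6,interpolation=cv2.INTER_CUBIC))
E
```

```text
top 0.86 [256. 458.] [ 0.448 -0.393] [122.  79.  53.] [ 11 144 122]
top 0.84 [263. 405.] [ 0.427 -0.242] [43. 52. 87.] [114 129  87]
top 0.71 [204. 402.] [ 0.598 -0.235] [79. 52. 39.] [ 10 129  79]
top 0.63 [202. 222.] [0.598 0.287] [65. 44. 32.] [ 11 129  65]
top 0.62 [172. 395.] [ 0.691 -0.217] [43. 47. 73.] [116 105  73]
top 0.58 [200. 442.] [ 0.61 -0.35] [43. 93. 85.] [ 85 137  93]
top 0.55 [257. 190.] [0.44  0.374] [60. 40. 28.] [ 11 136  60]
scene 0.9 [243. 165.] [ 0.433 -0.372] [114.  57.  31.] [  9 186 114]
scene 0.89 [169. 398.] [0.433 0.388] [76. 38. 21.] [  9 185  76]
scene 0.86 [279. 195.] [ 0.604 -0.347] [ 0. 93. 87.] [ 88 255  93]
scene 0.78 [278. 260.] [ 0.68  -0.213] [10. 35. 80.] [109 223  80]
scene 0.66 [226. 318.] [0.572 0.005] [178. 179. 171.] [ 34  11 179]
scene 0.64 [227. 211.] [ 0.423 -0.246] [10. 38. 88.] [109 226  88]
scene 0.63 [262. 239.] [ 0.6   -0.235] [80. 40. 23.] [  9 182  80]
scene 0.61 [172. 320.] [0.32  0.158] [122.  76.  38.] [ 14 176 122]
scene 0.59 [214. 307.] [0.506 0.007] [178. 181. 173.] [ 41  11 181]
scene 0.58 [204. 408.] [0.612 0.283] [74. 36. 23.] [  8 176  74]
scene 0.43 [229. 160.] [ 0.361 -0.369] [113.  70.  35.] [ 13 176 113]
((556.0113525390625, 7.291534423828125), (179.41854858398438, 255.53823852539062), 50.64228820800781)
handle top [array([0.56 , 0.01 , 0.113])]
handle scene [array([0.547, 0.013, 0.113])]
turntable_top top [array([0.554, 0.007, 0.05 ])]
turntable_top scene [array([0.567, 0.002, 0.05 ])]
turntable top [array([0.558, 0.005, 0.   ])]
turntable scene [array([0.557, 0.007, 0.   ])]
saddle_plate top []
saddle_plate scene [array([0.557, 0.009, 0.066])]
```

View pics/crop1.png

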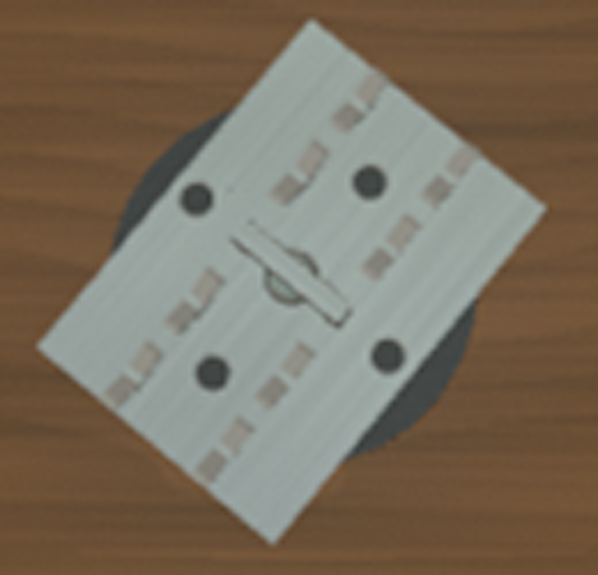

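The plate outline fits well: centre (0.556, 0.007), plate x at 50.6°. Next I'll grip the handle.

```bash
cat >> h.py <<'E'
def down(a):  # tool down, tool x at angle a
    c,s=np.cos(a),np.sin(a); return np.array([[c,s,0],[s,-c,0],[0,0,-1.]])
E
python3 - <<'E'
from h import *
C=np.array([.556,.007]); a0=np.radians(50.64)
s=robot.sense()
best=None
for k in(0,1):
    a=a0+np.pi*k
    q=robot.inverse_kinematics([*C,.2],down(a)); print(k,None if q is None else q.round(2))
    q2=robot.inverse_kinematics([*C,.1],down(a-.7)); print(k,None if q2 is None else q2.round(2))
    if q is not None and q2 is not None and (best is None or abs(q2[5])<abs(best[1])): best=(a,q2[5])
a=best[0]
robot.movep([*C,.22],down(a)); print(robot.sense()["time_s"])
robot.move_straight([*C,.094],velocity=.12,max_force=10)
s=robot.sense();f0=s["contact_force"]; print(s["tool_pos"],f0)
robot.gripper_close(); s=robot.sense()
print(s["time_s"],s["tool_pos"],s["contact_force"]-f0,s["wrist_torque"],s["grip_width"],a)
p=robot.get_image("scene"); cv2.imwrite("pics/grip.png",cv2.resize(p["pixels"][100:260,220:440,::-1],None,fx=3.5,fy=3.5))
E
```

```text
0 [ 0.29  0.28  0.06  0.   -1.35  2.16]
0 [ 0.29  0.34 -0.11  0.   -1.11  1.46]
1 [ 0.29  0.28  0.06  0.   -1.35 -0.98]
1 [ 0.29  0.34 -0.11  0.   -1.11 -1.68]
4.675
[0.55659516 0.00710734 0.09480568] [-0.27621137  0.26165561  0.39891337]
6.525 [0.55684497 0.00656603 0.09442827] [ 3.97989365 -3.0117145  -0.86440382] [-0.92188467 -0.96820245  0.13552761] 0.012920997037004682 0.8838347332099284
```

View pics/grip.png

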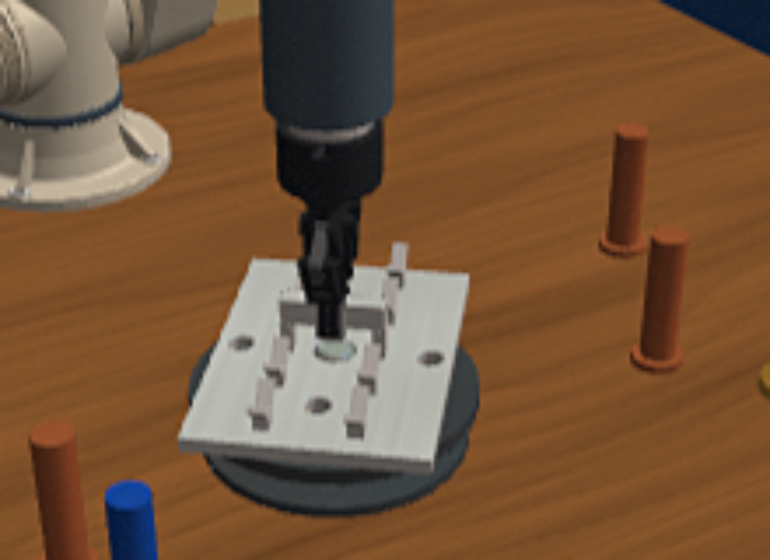

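```bash
python3 - <<'E'
from h import *
C=np.array([.5565,.007]); a=0.88383; z0=.0945
t0=robot.sense()["time_s"]
def rot(d,z): 
    robot.move_straight([*C,z],down(a-d),velocity=.05,max_force=40)
d=0
for x in(.1,.2,.27): 
    rot(x,z0); d=x
s=robot.sense();print(s["tool_pos"],s["contact_force"],s["time_s"],s["grip_width"])
while d<.8:
    hit=robot.move_straight([*C,z0-.004],down(a-d),velocity=.02,max_force=9)
    s=robot.sense(); print(round(d,3),hit,s["tool_pos"].round(4),s["contact_force"].round(1),s["wrist_torque"].round(2),round(s["time_s"],1))
    if not hit and s["tool_pos"][2]<z0-.003: break
    d+=.035; rot(d,z0)
print(d)
E
```

```text
[0.55671686 0.00662954 0.0944497 ] [ 4.0118267  -3.35331886 -1.58092966] 7.325 0.013304834600673143
0.27 True [0.5567 0.0065 0.0944] [-0.9 -0.1  4.7] [ 0.14  0.18 -0.29] 7.5
0.305 True [0.557  0.0068 0.0944] [-0.   0.5  3.6] [ 0.16  0.26 -0.18] 8.0
0.34 True [0.557  0.0068 0.0944] [0.5 0.5 3.5] [ 0.16  0.27 -0.22] 8.4
0.375 True [0.557  0.0069 0.0944] [ 0.  -0.2  4.9] [ 0.14  0.26 -0.24] 8.9
0.41 True [0.557  0.0069 0.0944] [0.4 0.6 4.2] [ 0.18  0.22 -0.25] 9.4
0.445 True [0.557  0.007  0.0944] [-0.8  0.1  3.9] [ 0.17  0.27 -0.23] 9.8
0.48 True [0.5569 0.0069 0.0944] [-0.8  0.1  3.9] [ 0.17  0.3  -0.23] 10.3
0.515 True [0.5568 0.0069 0.0943] [-0.8  0.5  5.1] [ 0.13  0.29 -0.19] 10.7
0.55 True [0.5567 0.0069 0.0942] [-2.   0.8  5.4] [ 0.17  0.38 -0.15] 11.2
0.585 True [0.5568 0.0069 0.0929] [-1.   0.1  2.7] [ 0.19 -0.16 -0.34] 11.7
0.62 False [0.5562 0.0068 0.0889] [ 6.2 -3.4 -8.9] [-1.4  -2.32 -0.1 ] 12.3
0.6200000000000003
```

```bash
python3 - <<'E'
from h import *
C=np.array([.5562,.0068])
h=robot.move_straight([*C,.0745],velocity=.02,max_force=22)
s=robot.sense(); print(h,s["tool_pos"].round(4),s["contact_force"].round(1),s["wrist_torque"].round(2),round(s["time_s"],1))
robot.open(); s=robot.sense(); print(s["tool_pos"].round(4),s["contact_force"].round(1))
robot.move_straight([*C,.25],velocity=.25)
R=down(0.88383-.62)
robot.movep([.40,.0,.35],R)
for n in("top","scene"):
    p=robot.get_image(n)
    try: print(n,plate(p,.062))
    except Exception as e: print(e)
    if n=="scene": cv2.imwrite("pics/home.png",cv2.resize(p["pixels"][140:260,240:400,::-1],None,fx=4,fy=4,interpolation=cv2.INTER_CUBIC))
print(robot.sense()["time_s"])
cores(True)
# IK feasibility
P=np.array([.5562,.0068]); yaw=.88383-.62
E
```

```text
True [0.5563 0.0067 0.0825] [-1.3  0.9  3.7] [ 0.11  0.25 -0.12] 12.8
[0.557  0.0062 0.0823] [ 0.3  0.4 -0.2]
top ((555.010009765625, 7.234039306640625), (183.228759765625, 257.5157775878906), 14.883063316345215)
scene ((558.130615234375, 14.798721313476562), (194.2233428955078, 285.3650207519531), 14.487558364868164)
15.2333
top 0.86 [204. 443.] [ 0.598 -0.354] [41. 74. 67.] [ 84 114  74]
top 0.84 [258. 189.] [0.436 0.376] [59. 40. 29.] [ 11 130  59]
top 0.8 [199. 403.] [ 0.612 -0.239] [121.  79.  54.] [ 11 141 121]
top 0.79 [261. 455.] [ 0.436 -0.382] [88. 55. 38.] [ 10 145  88]
top 0.63 [201. 220.] [0.602 0.292] [119.  77.  52.] [ 11 144 119]
top 0.58 [262. 405.] [ 0.432 -0.242] [43. 55. 94.] [113 138  94]
top 0.56 [172. 396.] [ 0.691 -0.22 ] [41. 50. 83.] [114 129  83]
scene 0.87 [203. 407.] [0.604 0.285] [69. 34. 20.] [  9 181  69]
scene 0.83 [283. 195.] [ 0.618 -0.351] [ 1. 90. 85.] [ 88 252  90]
scene 0.82 [263. 239.] [ 0.603 -0.236] [79. 39. 22.] [  9 184  79]
scene 0.82 [245. 166.] [ 0.439 -0.373] [112.  55.  30.] [  9 187 112]
scene 0.81 [280. 261.] [ 0.686 -0.215] [13. 35. 78.] [110 213  78]
scene 0.71 [169. 400.] [0.436 0.391] [86. 43. 26.] [  9 178  86]
scene 0.71 [227. 210.] [ 0.422 -0.249] [11. 34. 79.] [110 219  79]
```

View pics/home.png

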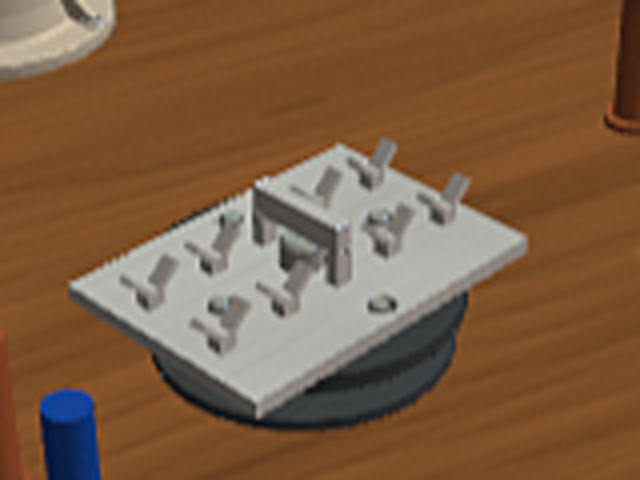

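The plate is over the studs, but the push stopped about 4 mm short of home. I'll shut the fingers and press on the handle top to check its height and seat it.

```bash
python3 - <<'E'
from h import *
C=np.array([.5562,.0068]); yaw=.2638; u=np.array([np.cos(yaw),np.sin(yaw)])
robot.gripper_close()
for o in(0,.03,-.03):
    P=C+u*o
    robot.movep([*P,.135],down(yaw))
    h=robot.move_straight([*P,.098],velocity=.03,max_force=25)
    s=robot.sense(); print(o,h,s["tool_pos"].round(4),s["contact_force"].round(1),round(s["time_s"],1))
robot.move_straight([*P,.16]); 
E
```

```text
0 True [0.556  0.0067 0.1081] [-1.4  1.1  5.3] 18.1
0.03 True [0.5849 0.0146 0.1081] [-1.2 -0.6  4.7] 19.3
-0.03 True [ 0.5271 -0.0011  0.1081] [-1.5  1.6  5. ] 20.5
```

The handle top reads 0.108 m at all three points, so the plate is home and flat. Now an IK check for tilted picks and places.

```bash
cat >> h.py <<'E'
C=np.array([.5558,.007]); YAW=.262; G=.014
UX=np.array([np.cos(YAW),np.sin(YAW),0]); UY=np.array([-np.sin(YAW),np.cos(YAW),0]); Z=np.array([0,0,1.])
SLOT={1:.103,2:.048,3:-.048,4:-.103}
def mat(y,z): return np.stack([np.cross(y,z),y,z],1)
def pickR(head,b,s):
    h=np.array([np.cos(head),np.sin(head),0]); return mat(s*np.cross(Z,h),np.cos(b)*h-np.sin(b)*Z)
def placeR(k,b,s,roll=0):
    u=k*UX; R=mat(-s*np.cross(Z,u),np.sin(b)*u-np.cos(b)*Z)
    return cv2.Rodrigues(UX*roll)[0]@R     # roll about plate x
def slotpos(i): return np.array([*C,.094])+UY*SLOT[i]
E
python3 - <<'E'
from h import *
D2=np.radians
cs={"A":(.437,-.379),"B":(.605,-.236),"Cc":(.603,.287),"D":(.437,.383)}
b=D2(30)
ik=robot.inverse_kinematics
for n,xy in cs.items():
    az=np.degrees(np.arctan2(xy[1],xy[0]))
    for s in(1,-1):
        r=[]
        for da in(-40,-20,-5,0,5,20,40):
            R=pickR(D2(az+da),b,s); m=np.array([*xy,.06])
            q=[ik(m+R[:,2]*G+o,R) for o in(0*Z,-.11*R[:,2],.15*Z)]
            r.append((da,''.join('x' if x is None else 'o' for x in q), None if q[0] is None else q[0].round(1).tolist()))
        print(n,round(az),s); [print('   ',x) for x in r if 'x' not in x[1]]
for i in SLOT:
  for k in(1,-1):
    for s in(1,-1):
        ro={1:0,4:0,2:D2(15),3:-D2(15)}[i]
        R=placeR(k,b,s,ro); m=slotpos(i)
        q=[ik(m+R[:,2]*G+o,R) for o in(0*Z,.12*Z)]
        print(i,k,s,[None if x is None else x.round(1).tolist() for x in q],R[:,2].round(2))
E
```

```text
A -41 1
    (20, 'ooo', [-1.2, 0.3, -0.5, -1.8, -0.7, 0.8])
    (40, 'ooo', [-1.2, 0.4, -0.3, -1.4, -0.9, 0.6])
A -41 -1
    (20, 'ooo', [-1.2, 0.3, -0.5, -1.8, -0.7, -2.4])
    (40, 'ooo', [-1.2, 0.4, -0.3, -1.4, -0.9, -2.5])
B -21 1
    (20, 'ooo', [-0.7, 0.4, -0.4, -1.8, -0.6, 0.7])
    (40, 'ooo', [-0.8, 0.5, -0.2, -1.4, -0.9, 0.5])
B -21 -1
    (20, 'ooo', [-0.7, 0.4, -0.4, -1.8, -0.6, -2.5])
Cc 25 1
    (20, 'ooo', [0.1, 0.4, -0.3, -1.8, -0.6, 0.6])
    (40, 'ooo', [0.1, 0.5, -0.2, -1.4, -0.9, 0.5])
Cc 25 -1
    (20, 'ooo', [0.1, 0.4, -0.3, -1.8, -0.6, -2.5])
D 41 1
    (20, 'ooo', [0.3, 0.3, -0.5, -1.8, -0.7, 0.8])
    (40, 'ooo', [0.3, 0.4, -0.3, -1.4, -0.9, 0.6])
D 41 -1
    (20, 'ooo', [0.3, 0.3, -0.5, -1.8, -0.7, -2.4])
    (40, 'ooo', [0.3, 0.4, -0.3, -1.4, -0.9, -2.5])
1 1 1 [None, [0.6, -0.1, -0.6, 0.3, -0.6, 1.0]] [ 0.48  0.13 -0.87]
1 1 -1 [None, [0.6, -0.1, -0.6, 0.3, -0.6, -2.1]] [ 0.48  0.13 -0.87]
1 -1 1 [[0.4, 0.7, 0.3, -0.1, -1.7, -1.7], [0.4, 0.6, 0.5, -0.1, -2.0, -1.8]] [-0.48 -0.13 -0.87]
1 -1 -1 [[0.4, 0.7, 0.3, -0.1, -1.7, 1.4], [0.4, 0.6, 0.5, -0.1, -2.0, 
[... 434 characters left out ...]
3, -0.0, -0.6, 0.6, -0.5, 1.1]] [ 0.54 -0.09 -0.84]
3 1 -1 [None, [0.3, -0.0, -0.6, 0.6, -0.5, -2.0]] [ 0.54 -0.09 -0.84]
3 -1 1 [[0.3, 0.7, 0.2, 0.2, -1.6, -1.7], [0.3, 0.6, 0.4, 0.2, -1.9, -1.7]] [-0.42 -0.35 -0.84]
3 -1 -1 [[0.3, 0.7, 0.2, 0.2, -1.6, 1.4], [0.3, 0.6, 0.4, 0.2, -1.9, 1.4]] [-0.42 -0.35 -0.84]
4 1 1 [[0.0, 0.2, -0.4, -0.3, -0.5, 2.0], [0.0, 0.1, -0.3, -0.2, -0.7, 1.9]] [ 0.48  0.13 -0.87]
4 1 -1 [[0.0, 0.2, -0.4, -0.3, -0.5, -1.1], [0.0, 0.1, -0.3, -0.2, -0.7, -1.3]] [ 0.48  0.13 -0.87]
4 -1 1 [[0.1, 0.8, 0.4, 0.1, -1.7, -1.5], [0.1, 0.7, 0.6, 0.1, -2.0, -1.4]] [-0.48 -0.13 -0.87]
4 -1 -1 [[0.1, 0.8, 0.4, 0.1, -1.7, 1.7], [0.1, 0.7, 0.6, 0.1, -2.0, 1.7]] [-0.48 -0.13 -0.87]
```

```bash
python3 - <<'E'
from h import *
D2=np.radians; ik=robot.inverse_kinematics
for n,xy in {"B":(.605,-.236),"Cc":(.603,.287)}.items():
  for b in(20,30,40):
    print(n,b)
    for head in range(-180,180,15):
      for s in(1,-1):
        R=pickR(D2(head),D2(b),s); m=np.array([*xy,.06])
        q=[ik(m+R[:,2]*G+o,R) for o in(0*Z,-.11*R[:,2],.15*Z)]
        if all(x is not None for x in q): print('  ',head,s,q[0].round(1).tolist())
E
```

```text
B 20
   -135 1 [0.1, 1.1, 0.4, 0.6, -1.9, 2.1]
   -135 -1 [0.1, 1.1, 0.4, 0.6, -1.9, -1.1]
   -120 1 [0.2, 1.0, 0.1, 0.8, -1.7, 2.0]
   -120 -1 [0.2, 1.0, 0.1, 0.8, -1.7, -1.1]
   -105 1 [0.2, 0.9, -0.2, 1.0, -1.5, 2.0]
   -105 -1 [0.2, 0.9, -0.2, 1.0, -1.5, -1.2]
   -90 1 [0.2, 0.8, -0.5, 1.3, -1.3, 1.8]
   -90 -1 [0.2, 0.8, -0.5, 1.3, -1.3, -1.3]
   -75 1 [0.1, 0.7, -0.8, 1.7, -1.2, 1.7]
   -75 -1 [0.1, 0.7, -0.8, 1.7, -1.2, -1.4]
   -15 1 [-0.9, 0.6, -0.7, -2.5, -1.0, 1.4]
   -15 -1 [-0.9, 0.6, -0.7, -2.5, -1.0, -1.8]
   0 1 [-0.9, 0.5, -0.5, -2.0, -0.9, 1.0]
   0 -1 [-0.9, 0.5, -0.5, -2.0, -0.9, -2.1]
   15 1 [-0.9, 0.6, -0.3, -1.7, -1.0, 0.8]
   15 -1 [-0.9, 0.6, -0.3, -1.7, -1.0, -2.3]
   30 1 [-0.9, 0.7, -0.1, -1.4, -1.2, 0.7]
   30 -1 [-0.9, 0.7, -0.1, -1.4, -1.2, -2.5]
   45 1 [-0.8, 0.7, 0.1, -1.3, -1.4, 0.6]
   45 -1 [-0.8, 0.7, 0.1, -1.3, -1.4, -2.5]
   60 1 [-0.8, 0.8, 0.4, -1.1, -1.6, 0.5]
   60 -1 [-0.8, 0.8, 0.4, -1.1, -1.6, -2.6]
   75 1 [-0.7, 1.0, 0.6, -1.1, -1.8, 0.5]
   75 -1 [-0.7, 1.0, 0.6, -1.1, -1.8, -2.6]
   90 1 [-0.7, 1.1, 0.9, -1.0, -2.1, 0.5]
   90 -1 [-
[... 4431 characters left out ...]
.8, -1.3, 2.2]
   -60 -1 [1.0, 0.8, -0.1, 0.8, -1.3, -1.0]
   -45 1 [1.0, 0.6, -0.4, 1.0, -1.1, 2.2]
   -45 -1 [1.0, 0.6, -0.4, 1.0, -1.1, -1.0]
   -30 1 [0.9, 0.5, -0.6, 1.4, -0.9, 2.1]
   -30 -1 [0.9, 0.5, -0.6, 1.4, -0.9, -1.1]
   45 1 [0.4, 0.4, -0.3, -1.2, -0.3, -0.1]
   60 1 [0.2, 0.4, -0.2, -1.2, -0.6, 0.1]
   75 1 [0.2, 0.5, -0.0, -1.1, -0.9, 0.2]
   75 -1 [0.2, 0.5, -0.0, -1.1, -0.9, -3.0]
   90 1 [0.2, 0.6, 0.1, -1.0, -1.1, 0.3]
   105 1 [0.2, 0.7, 0.3, -0.9, -1.4, 0.3]
   105 -1 [0.2, 0.7, 0.3, -0.9, -1.4, -2.8]
   120 1 [0.2, 0.8, 0.5, -0.8, -1.6, 0.4]
   120 -1 [0.2, 0.8, 0.5, -0.8, -1.6, -2.7]
   135 1 [0.3, 0.9, 0.7, -0.8, -1.8, 0.5]
   135 -1 [0.3, 0.9, 0.7, -0.8, -1.8, -2.7]
```

Picks at 30° elevation with s=+1 and places with k=-1 are all reachable. I'll start with core A into slot 4.

```bash
cat >> h.py <<'E'
B=np.radians(30)
def T(): return round(robot.sense()["time_s"],1)
def locate(guess,tol=.09):
    est=[]
    pts=[x for x in cores() if x[2][0]<20 and x[2][1]>90]
    for n in("top","scene"):
        c=[g for m,g,_ in pts if m==n and np.linalg.norm(g-guess)<tol]
        if c: est.append(min(c,key=lambda g:np.linalg.norm(g-guess)))
    print("located",[e.round(3).tolist() for e in est]); return np.mean(est,0)
def pick(xy,head):
    R=pickR(np.radians(head),B,1); t=np.array([*xy,.06])+R[:,2]*G
    robot.open()
    robot.movep(t-.13*R[:,2]+.06*Z,R); robot.move_straight(t-.1*R[:,2],velocity=.2)
    h=robot.move_straight(t,velocity=.12,max_force=12)
    s=robot.sense(); print("at",h,np.round(s["tool_pos"]-t,4),s["contact_force"].round(1))
    robot.gripper_close(); s=robot.sense(); print("grip",s["grip_width"],s["gripper_force"],T())
    robot.move_straight(t+.16*Z,velocity=.15); s=robot.sense(); print("lift",s["grip_width"],s["contact_force"].round(1),T())
def above(i,roll=0,dz=.12):
    R=placeR(-1,B,1,roll); t=slotpos(i)+R[:,2]*G
    robot.movep(t+dz*Z,R); s=robot.sense(); print("above",s["grip_width"],s["gripper_force"],s["contact_force"].round(1),T())
def snap(name,r0=90,r1=290,c0=200,c1=440,cam="scene"):
    p=robot.get_image(cam); cv2.imwrite(f"pics/{name}.png",cv2.resize(p["pixels"][r0:r1,c0:c1,::-1],None,fx=3,fy=3,interpolation=cv2.INTER_CUBIC))
def lower(i,roll=0,over=.003):
    R=placeR(-1,B,1,roll); t=slotpos(i)+R[:,2]*G
    robot.move_straight(t+.03*Z,velocity=.12)
    h=robot.move_straight(t-over*Z,velocity=.03,max_force=8); s=robot.sense()
    print("low",h,np.round(s["tool_pos"]-t,4),s["contact_force"].round(1),s["grip_width"],T())
def release(i,roll=0):
    s=robot.sense(); robot.open(); r=robot.sense(); print("open",r["grip_width"],r["contact_force"].round(1))
    robot.move_straight(s["tool_pos"]-.1*s["tcp_rot"][:,2],velocity=.1)
    robot.move_straight(s["tool_pos"]-.1*s["tcp_rot"][:,2]+.08*Z,velocity=.2); print("out",T())
E
python3 - <<'E'
from h import *
robot.open(); print(T())
xy=locate((.437,-.379)); robot.movep([.35,-.25,.3],pickR(np.radians(-10),B,1))
pick(xy,-10); above(4); snap("a1")
E
```

```text
21.8
located [[0.446, -0.383], [0.444, -0.376]]
at False [-0.0003 -0.      0.0004] [-0.3  0.1  0.4]
grip 0.02834872735712919 58.91040086746216 26.9
lift 0.028310993192978418 [-0.7 -1.  -2.2] 28.1
above 0.028359367694533406 59.25545811653137 [-0.4  0.1 -2. ] 29.4
```

View pics/a1.png

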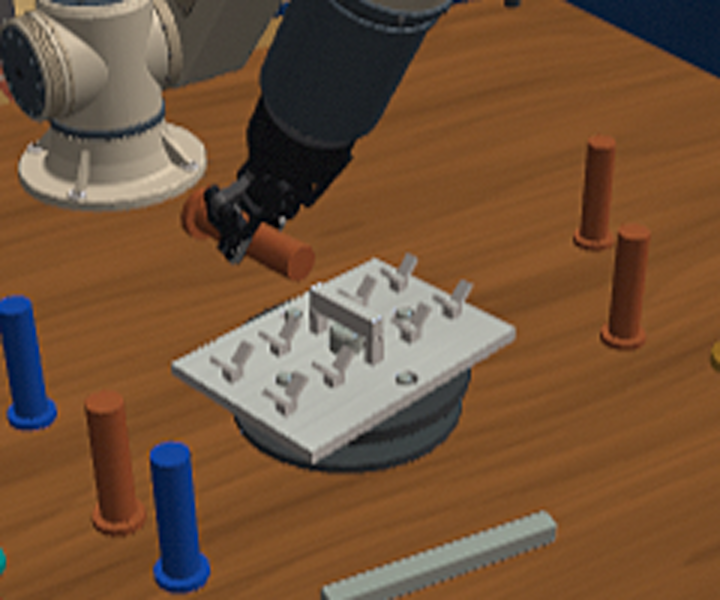

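The core is held level with its foot toward the robot, and the plate sits level. Lowering into slot 4.

```bash
python3 - <<'E'
from h import *
lower(4); release(4)
robot.movep([.40,.05,.35],pickR(np.radians(45),B,1)); snap("a2"); print(T())
E
```

```text
low True [-0.0001 -0.0008 -0.0007] [1.5 1.  4.9] 0.02810520665180305 31.3
open 0.08534535312870412 [ 0.2  0.5 -0.3]
out 33.6
35.0
```

View pics/a2.png

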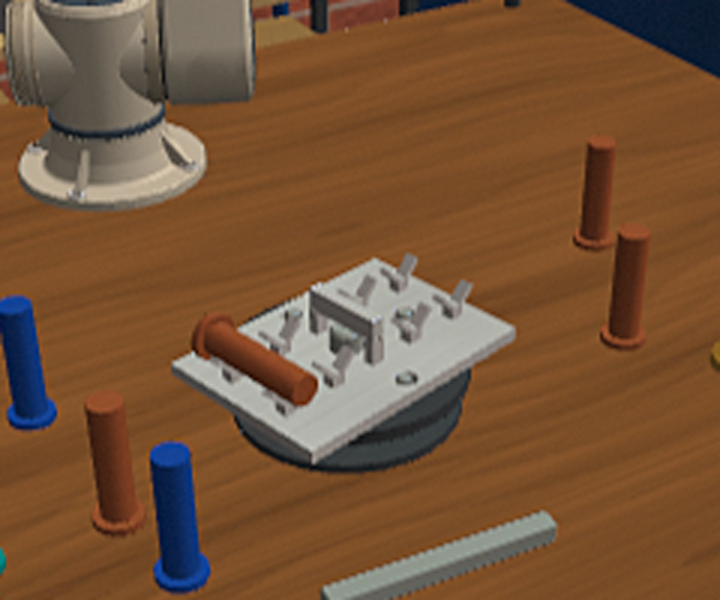

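Core A rests in slot 4. Next, core C goes to slot 1.

```bash
python3 - <<'E'
from h import *
xy=locate((.604,.287)); pick(xy,45); above(1); lower(1)
s=robot.sense(); print(s["grip_width"],s["gripper_force"]); release(1)
robot.movep([.36,-.05,.35],pickR(np.radians(30),B,1)); snap("c1"); print(T())
E
```

```text
located [[0.595, 0.282], [0.61, 0.273]]
at False [-0.0002 -0.0002  0.0005] [ 0.6  0.1 -0.5]
grip 0.028029422467719167 56.85664236545563 38.5
lift 0.02773919181409331 [-0.3  0.1 -1.4] 39.7
above 0.028439232621907645 57.1573269367218 [ 0.8  0.3 -2. ] 41.1
low True [-0.0002 -0.0005  0.0124] [ 1.1 -0.1  3.1] 0.027964297017513427 42.7
0.027964297017513427 56.552215218544006
open 0.08580624081150742 [ 0.4  1.2 -0.1]
out 45.0
46.4
```

View pics/c1.png

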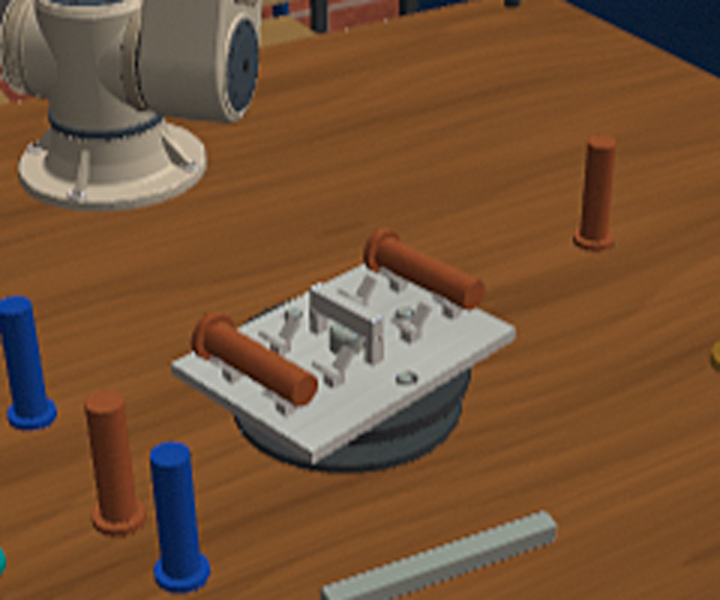

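Core C's descent stopped 12 mm high before I released it. I'll fit the silhouettes of both placed cores to check that they're seated and centred.

```bash
cat >> h.py <<'E'
from scipy.optimize import minimize
def proj(p,X):
    Tm=p["world_from_camera"]; c=(X-Tm[:3,3])@Tm[:3,:3]; f=K(p)
    return np.stack([p["cx"]-f*c[:,0]/c[:,2],p["cy"]+f*c[:,1]/c[:,2]],1)
def sil(p,mid,ax,S=4):
    ax=ax/np.linalg.norm(ax); a=np.cross(ax,Z+.01); a/=np.linalg.norm(a); b=np.cross(ax,a); th=np.linspace(0,2*np.pi,24)
    im=np.zeros((400*S,640*S),np.uint8)
    for r,t0,t1 in((.022,-.06,-.052),(.015,-.06,.06)):
        X=np.concatenate([mid+ax*t+r*(np.cos(th)[:,None]*a+np.sin(th)[:,None]*b) for t in(t0,t1)])
        h=cv2.convexHull(((proj(p,X)+.5)*S).astype(np.float32)); cv2.fillPoly(im,[h.astype(np.int32)],255)
    return cv2.resize(im,(640,400),interpolation=cv2.INTER_AREA)/255.
def mask(p):
    h=cv2.cvtColor(p["pixels"],cv2.COLOR_RGB2HSV); r=p["pixels"].astype(int)
    return ((h[...,0]<12)&(h[...,1]>115)&(r[...,0]>45)&(r[...,0]>1.45*r[...,1])).astype(float)
def fit(i,foot=-1):
    ps=[robot.get_image(n) for n in("scene","top")]; ms=[]
    m0=slotpos(i)
    for p in ps:
        w=cv2.dilate((sil(p,m0,foot*-UX)>0).astype(np.uint8),np.ones((13,13)))
        ms.append((mask(p)*w,w))
    def res(v,which=(0,1)):
        mid=m0+UX*v[0]/1e3+UY*v[1]/1e3+Z*v[2]/1e3; ax=-foot*UX+UY*v[3]/60+Z*v[4]/60
        return sum(np.abs(sil(ps[j],mid,ax)-ms[j][0]).sum()/ms[j][0].sum() for j in which)
    r=minimize(res,np.zeros(5),method="Nelder-Mead",options=dict(initial_simplex=np.vstack([np.zeros(5),6*np.eye(5)]),maxiter=250,xatol=.1,fatol=1e-3))
    print("slot",i,"dx,dy,dz mm, yaw,pitch mm/60:",r.x.round(1),round(r.fun,3)); return r.x
E
python3 - <<'E'
from h import *
p=robot.get_image("scene"); 
for i in(4,1): fit(i)
E
```

```text
slot 4 dx,dy,dz mm, yaw,pitch mm/60: [-1.4 -1.1  1.  -0.3  1.2] 0.342
slot 1 dx,dy,dz mm, yaw,pitch mm/60: [-0.5 -0.3  0.  -1.4  1.8] 0.387
```

Both cores are seated and centred to within about 1.5 mm. Next, core B goes to slot 3 with a 15° roll over the handle to keep clear of the neighbour.

```bash
python3 - <<'E'
from h import *
ro=-np.radians(15)
xy=locate((.604,-.237)); robot.movep([.40,-.36,.3],pickR(np.radians(45),B,1)); pick(xy,45); above(3,ro); lower(3,ro)
s=robot.sense(); t=slotpos(3)[2]+s["tcp_rot"][2,2]*G
if s["tool_pos"][2]-t>.003:
    lower(3,ro)
snap("b1")
E
```

```text
located [[0.6, -0.241], [0.603, -0.231]]
at False [-0.0001 -0.0005  0.0003] [-0.4 -0.7 -0.6]
grip 0.028002221079014667 58.884522914886475 51.2
lift 0.027981455973487484 [ 0.1  0.7 -3. ] 52.4
above 0.027905782770135508 59.3718284368515 [-0.7  0.3 -1.9] 54.0
low True [-0.0002  0.0002  0.0046] [-0.3  1.7  4.5] 0.028355711291769857 55.8
low True [-0.0002  0.0002  0.0047] [-0.7  1.1  4.6] 0.028303589407411837 56.9
```

View pics/b1.png

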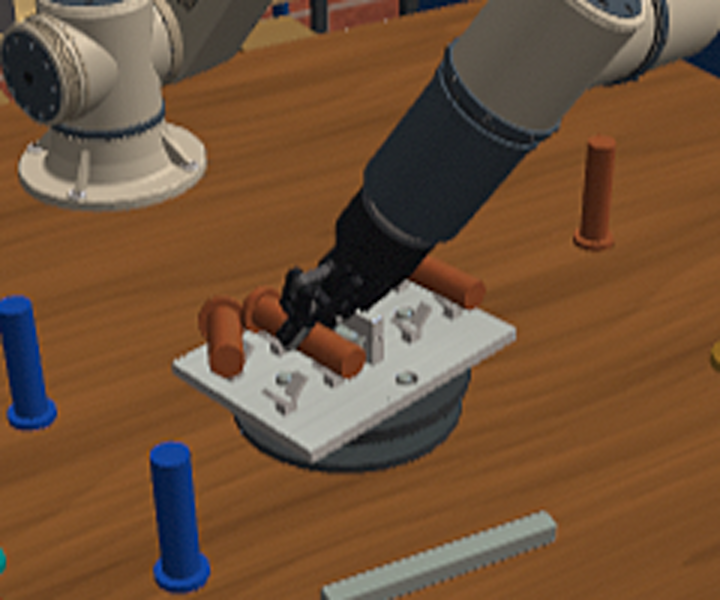

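While B was being carried, core A in slot 4 was knocked askew: its plain end is now at about (226,360) and its foot at (220,310). I'll lift B away and put it in slot 2 beside the intact C, then mend A.

```bash
python3 - <<'E'
from h import *
ro=np.radians(15)
s=robot.sense(); robot.move_straight(s["tool_pos"]+.17*Z,velocity=.15); print(robot.sense()["grip_width"])
above(2,ro,.15); lower(2,ro)
p=robot.get_image("scene"); q=robot.get_image("top")
a=cv2.resize(p["pixels"][140:265,240:400,::-1],None,fx=4.8,fy=4.8,interpolation=cv2.INTER_CUBIC)[:,:760]
cv2.imwrite("pics/b2.png",a)
b=cv2.resize(q["pixels"][160:270,260:380,::-1],None,fx=4.8,fy=4.8,interpolation=cv2.INTER_CUBIC)
cv2.imwrite("pics/b2t.png",b)
E
```

```text
0.027831471633667018
above 0.02766466863285786 59.349873661994934 [-0.8 -0.3 -1.8] 58.8
low True [ 0.0001 -0.0014  0.0051] [ 1.9 -2.3  4.6] 0.027796716514951695 60.8
```

View pics/b2.png

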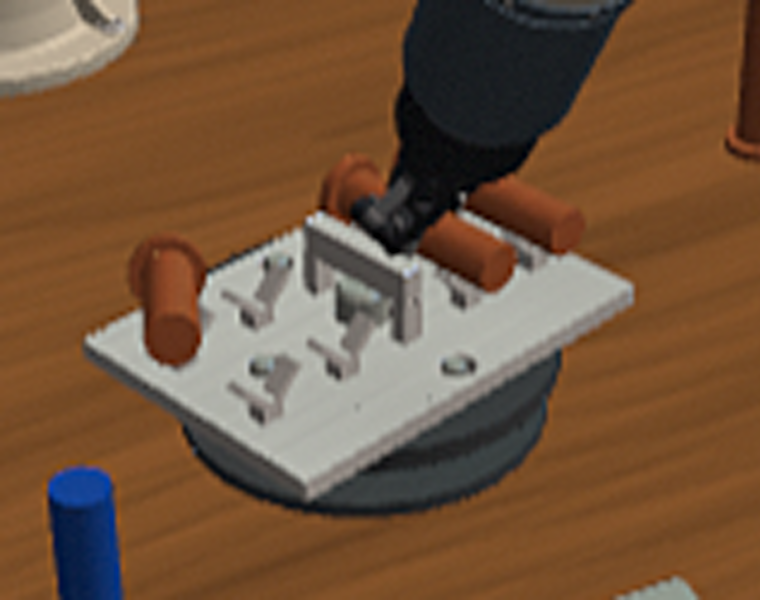

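```bash
python3 - <<'E'
from h import *
for deg in(7,):
    ro=np.radians(deg)
    R=placeR(-1,B,1,ro); t=slotpos(2)+R[:,2]*G
    s=robot.sense(); robot.move_straight(s["tool_pos"]+.02*Z,velocity=.1)
    robot.move_straight(t+.025*Z,R,velocity=.05)
    h=robot.move_straight(t-.002*Z,velocity=.02,max_force=8); s=robot.sense()
    print(deg,h,np.round(s["tool_pos"]-t,4),s["contact_force"].round(1),s["wrist_torque"].round(2),s["grip_width"],T())
E
```

```text
7 True [ 0.0003 -0.0014  0.0047] [ 0.2 -0.8  2.6] [-0.21 -1.52  0.2 ] 0.02795748701489342 62.5
```

```bash
python3 - <<'E'
from h import *
fit(2)
p=robot.get_image("top")
cv2.imwrite("pics/b3.png",cv2.resize(p["pixels"][160:270,260:380,::-1],None,fx=5,fy=5,interpolation=cv2.INTER_CUBIC))
E
```

```text
slot 2 dx,dy,dz mm, yaw,pitch mm/60: [-1.  -1.9  2.1 -2.9  1. ] 1.563
```

View pics/b3.png

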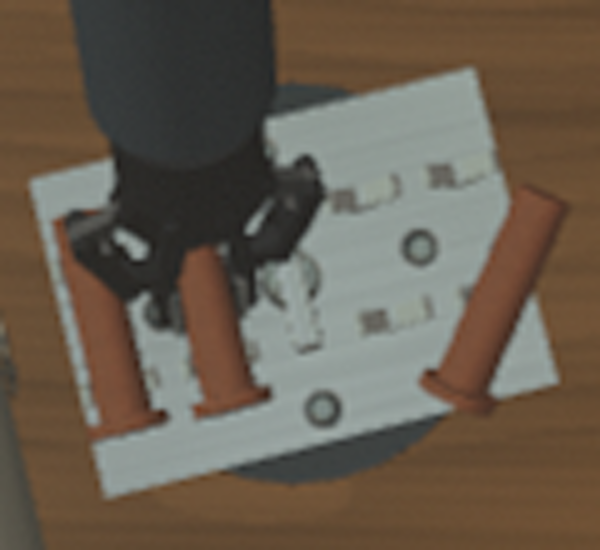

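The top view shows B seated in slot 2 with C still aligned. The +5 mm reading comes from how B was gripped along the approach direction, so it really is contact with the V. I'll go back to the 15° roll and release.

```bash
python3 - <<'E'
from h import *
ro=np.radians(15); R=placeR(-1,B,1,ro); t=slotpos(2)+R[:,2]*G
s=robot.sense(); robot.move_straight(s["tool_pos"]+.012*Z,velocity=.1)
robot.move_straight(t+.017*Z,R,velocity=.05)
h=robot.move_straight(t,velocity=.02,max_force=8); s=robot.sense(); print(h,np.round(s["tool_pos"]-t,4))
robot.open(); r=robot.sense(); print("open",r["grip_width"],r["tool_pos"]-s["tool_pos"],r["contact_force"].round(1),T())
robot.move_straight(s["tool_pos"]-.1*R[:,2],velocity=.08)
robot.move_straight(s["tool_pos"]-.1*R[:,2]+.1*Z,velocity=.2)
robot.movep([.36,.05,.38],pickR(np.radians(30),B,1)); print(T())
for i in(1,2): fit(i)
p=robot.get_image("scene");q=robot.get_image("top")
a=cv2.resize(p["pixels"][150:250,250:390,::-1],(560,400),interpolation=cv2.INTER_CUBIC);b=cv2.resize(q["pixels"][160:270,260:380,::-1],None,fx=4,fy=4,interpolation=cv2.INTER_CUBIC)
im=np.zeros((440,800,3),np.uint8); im[:280,:392]=cv2.resize(a,(392,280)); im[:367,400:]=cv2.resize(b,(400,367)); cv2.imwrite("pics/b4.png",im)
E
```

```text
True [ 0.0002 -0.0012  0.0053]
open 0.08485762908808911 [-0.00864876  0.01372386  0.00625975] [-24.5  36.4  45. ] 64.8
68.8
slot 1 dx,dy,dz mm, yaw,pitch mm/60: [ 5.9 -2.2 -0.  -1.1  1.2] 0.685
slot 2 dx,dy,dz mm, yaw,pitch mm/60: [ 0.3 -2.1  0.3 -1.6  1.1] 0.666
```

View pics/b4.png

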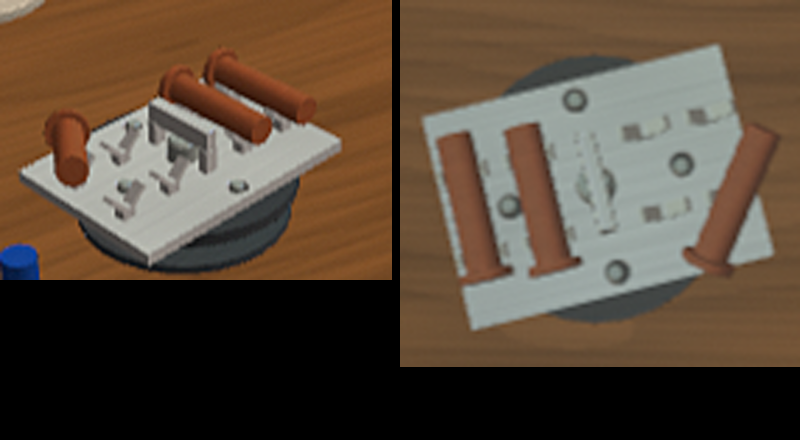

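B sits well in slot 2. C has been nudged about 6 mm along slot 1, and A lies askew over slot 4. I'll fit A's full pose, and refit C, before mending either.

```bash
cat >> h.py <<'E'
def fit5(m0,a0,dil=15,quiet=False):
    ps=[robot.get_image(n) for n in("scene","top")]; ms=[]
    for p in ps:
        w=cv2.dilate((sil(p,m0,a0)>0).astype(np.uint8),np.ones((dil,dil))); ms.append(mask(p)*w)
    h=np.array([-a0[1],a0[0],0]); h/=np.linalg.norm(h)
    def ax(v): a=a0+h*v[3]/60+Z*v[4]/60; return a/np.linalg.norm(a)
    res=lambda v: sum(np.abs(sil(p,m0+v[:3]/1e3,ax(v))-m).sum()/m.sum() for p,m in zip(ps,ms))
    best=None
    for sg in(0,15,-15):
        x0=np.array([0,0,0,0,sg],float)
        r=minimize(res,x0,method="Nelder-Mead",options=dict(initial_simplex=np.vstack([x0,x0+8*np.eye(5)]),maxiter=300,xatol=.1,fatol=1e-3))
        if best is None or r.fun<best.fun: best=r
    print("fit5",(m0+best.x[:3]/1e3).round(4),ax(best.x).round(3),round(best.fun,3)); return m0+best.x[:3]/1e3,ax(best.x)
E
python3 - <<'E'
from h import *
p=robot.get_image("top")
f=lambda c,r,z: unproj(p,[160+r/3.333,260+(c-400)/3.333],z)[0]
foot=f(710,258,.095); end=f(765,137,.085); print(foot,end)
m,a=fit5((foot+end)/2,(end-foot)/np.linalg.norm(end-foot))
d=m-np.array([*C,.05]); print("plate coords of mid",d@UX,d@UY,d[2], "axis",a@UX,a@UY,a[2])
for i in(1,2):
    mm,aa=fit5(slotpos(i),UX,9); d=mm-slotpos(i); print(i,(d@UX*1e3).round(1),(d@UY*1e3).round(1),(d[2]*1e3).round(1))
E
```

```text
[ 0.49624659 -0.08713027  0.095     ] [ 0.59456216 -0.13253222  0.085     ]
fit5 [ 0.5443 -0.1054  0.0991] [ 0.89  -0.362  0.278] 0.323
plate coords of mid -0.04021763461737195 -0.10561604222355729 0.049064170972758184 axis 0.765574604200757 -0.5803019702269092 0.2777501552720027
fit5 [0.5358 0.1064 0.0929] [0.972 0.233 0.042] 0.572
1 6.4 -1.8 -1.1
fit5 [0.5438 0.0506 0.0959] [0.977 0.213 0.029] 0.572
2 -0.3 -2.8 1.9
```

The fit shows A's foot edge on the plate and its shaft leaning on the slot-4 saddle. I'll grip it 35 mm toward the plain end, lay it in slot 4 offset by 21 mm, then slide it home by pushing the foot face.

```bash
python3 - <<'E'
from h import *
m=np.array([.5443,-.1054,.0991]); a=np.array([.89,-.362,.278]); a/=np.linalg.norm(a)
y=np.cross(Z,a); y/=np.linalg.norm(y)
F=lambda a,y: np.stack([a,y,np.cross(a,y)],1)
Q=F(UX,UY)@F(a,y).T
g=m+.035*a; gp=slotpos(4)+.014*UX
for s in(1,-1):
    R=mat(s*y,-Z); Rp=Q@R; t=g-G*Z; tp=gp+G*Rp[:,2]
    qs=[robot.inverse_kinematics(*x) for x in((t,R),(t+.12*Z,R),(tp,Rp),(tp+.08*Z,Rp))]
    print(s,[None if q is None else q.round(1).tolist() for q in qs])
    if all(q is not None for q in qs): break
robot.movep(t+.12*Z,R)
h=robot.move_straight(t,velocity=.1,max_force=10); st=robot.sense(); print(h,st["tool_pos"]-t)
robot.gripper_close(); print(robot.sense()["grip_width"],T())
robot.move_straight(t+.1*Z,velocity=.12); print(robot.sense()["grip_width"])
robot.move_straight(tp+.08*Z,Rp,velocity=.1)
robot.move_straight(tp+.025*Z,velocity=.1)
h=robot.move_straight(tp-.008*Z,velocity=.03,max_force=8); st=robot.sense(); print(h,st["tool_pos"]-tp,st["contact_force"].round(1),T())
snap("a3",130,280,230,410)
E
```

```text
1 [[0.1, 0.4, -0.0, 0.0, -1.1, -2.0], [0.1, 0.3, 0.2, 0.0, -1.4, -2.0], [0.1, 0.6, 0.2, 0.0, -1.5, -1.5], [0.1, 0.6, 0.4, 0.0, -1.6, -1.4]]
False [ 5.10257045e-04 -3.76655137e-05  7.53631399e-04]
0.028367694080311343 73.0
0.027979304102952896
True [ 0.00020899 -0.00115971  0.00359748] [ 0.7 -2.8  1.3] 76.2
```

View pics/a3.png

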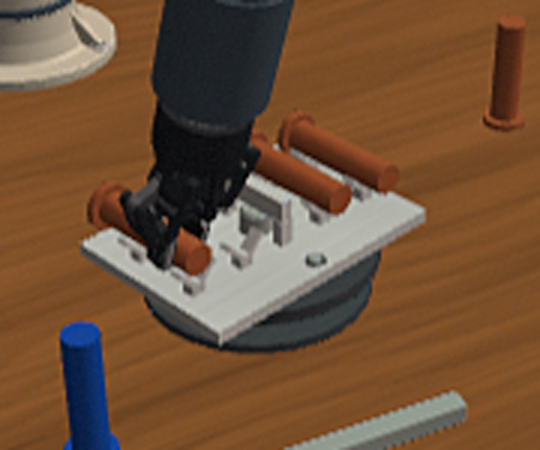

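A lies in slot 4, shifted toward its foot as planned. I'll release it, slide it along, nudge C back, and check both by fitting.

```bash
cat >> h.py <<'E'
def off(i,rng=10):
    mm,aa=fit5(slotpos(i)+UX*0,UX,21); d=mm-slotpos(i); v=np.round([d@UX*1e3,d@UY*1e3,d[2]*1e3],1); print("slot",i,"off mm",v); return v
def push(i,side,xend,xstart=.125,z=.088):
    """closed fingers push the end face at side*x to TCP plate x = side*xend"""
    R=down(YAW) if robot.inverse_kinematics(slotpos(i)+UX*side*xstart+.1*Z,down(YAW)) is not None and abs(robot.inverse_kinematics(slotpos(i)+UX*side*xstart+.1*Z,down(YAW))[5])<2.2 else down(YAW+np.pi)
    P=lambda x,z: slotpos(i)*[1,1,0]+UX*side*x+Z*z
    robot.movep(P(xstart,.2),R); robot.move_straight(P(xstart,z),velocity=.15)
    h=robot.move_straight(P(xend+.02,z),velocity=.08,max_force=10)
    h=robot.move_straight(P(xend,z),velocity=.03,max_force=10); s=robot.sense(); print("push",h,s["contact_force"].round(1),T())
    robot.move_straight(P(xstart,z),velocity=.1); robot.move_straight(P(xstart,.22),velocity=.25)
E
python3 - <<'E'
from h import *
s=robot.sense(); robot.open(); robot.move_straight(s["tool_pos"]-.1*s["tcp_rot"][:,2],velocity=.12)
robot.move_straight(s["tool_pos"]-.1*s["tcp_rot"][:,2]+.08*Z,velocity=.2)
robot.gripper_close()
push(4,-1,.073)
push(1,+1,.073)
robot.movep([.36,.05,.38],down(YAW+np.pi) if robot.sense()["joint_pos"][5]<0 else down(YAW)); 
for i in(4,2,1): off(i)
print(T())
E
```

```text
push False [-1.2 -0.4  0. ] 84.2
push False [ 0.4 -0.6 -0.6] 89.0
fit5 [ 0.58   -0.0958  0.0948] [0.969 0.245 0.028] 0.343
slot 4 off mm [-3.3 -2.6  0.8]
fit5 [0.5436 0.0515 0.095 ] [0.975 0.22  0.025] 0.967
slot 2 off mm [-0.3 -1.9  1. ]
fit5 [0.5293 0.1046 0.0931] [0.97  0.242 0.027] 0.941
slot 1 off mm [-0.4 -1.9 -0.9]
91.9
```

A is about 3 mm short of centre, which I can correct when moving it. For a clean release I'll move A to slot 3 leaning outward over the empty slot 4. D can then go in slot 4, also leaning outward, so no finger meets the handle or a neighbour.

```bash
python3 - <<'E'
from h import *
g=.009; rodr=lambda d: cv2.Rodrigues(UX*np.radians(d))[0]
ik=robot.inverse_kinematics
for s in(1,-1):
    R=mat(s*UY,-Z); Rp=rodr(26)@R; t=slotpos(4)-g*Z; tp=slotpos(3)+.0027*UX+g*Rp[:,2]
    qs=[ik(*x) for x in((t,R),(t+.1*Z,R),(tp,Rp),(tp+.08*Z,Rp))]; print(s,[None if q is None else q.round(1).tolist() for q in qs])
    if all(q is not None for q in qs): break
Rd=placeR(-1,B,1,np.radians(30)); td=slotpos(4)+.011*Rd[:,2]
print([None if q is None else q.round(1).tolist() for q in (ik(td,Rd),ik(td+.12*Z,Rd))])
robot.open(); robot.movep(t+.12*Z,R)
h=robot.move_straight(t,velocity=.1,max_force=10); print(h,robot.sense()["tool_pos"]-t)
robot.gripper_close(); print(robot.sense()["grip_width"],T())
robot.move_straight(t+.08*Z,velocity=.1); print(robot.sense()["grip_width"])
robot.move_straight(tp+.08*Z,Rp,velocity=.08)
robot.move_straight(tp+.015*Z,velocity=.1)
h=robot.move_straight(tp-.005*Z,velocity=.03,max_force=8); st=robot.sense(); print(h,st["tool_pos"]-tp,st["contact_force"].round(1),st["grip_width"],T())
robot.open(); r=robot.sense(); print("open",r["grip_width"],r["tool_pos"]-st["tool_pos"],r["contact_force"].round(1))
b=st["tool_pos"]-.1*Rp[:,2]
robot.move_straight(b,velocity=.1); robot.move_straight(b+.08*Z,velocity=.2)
robot.movep([.36,.05,.38],R)
for i in(3,2,1): off(i)
print(T())
E
```

```text
1 [[0.1, 0.4, -0.0, 0.0, -1.1, -1.4], [0.1, 0.4, 0.1, 0.0, -1.3, -1.4], [-0.1, 0.5, 0.2, -0.4, -1.4, -1.1], [-0.1, 0.5, 0.3, -0.4, -1.6, -1.2]]
[[-0.1, 0.9, 0.8, -0.3, -2.1, -1.2], [-0.1, 0.9, 1.0, -0.4, -2.3, -1.3]]
False [ 5.18724996e-04 -2.98295261e-05  7.79798764e-04]
0.028267101264378456 96.9
0.027740541660073434
True [ 0.00046561 -0.00081145  0.00140653] [ 1.8 -2.5  0.4] 0.027921150304961354 100.0
open 0.08564908554378524 [-0.00094269  0.00084346 -0.0003608 ] [-0.5  0.6 -0. ]
fit5 [ 0.5684 -0.0398  0.0935] [0.974 0.227 0.029] 0.39
slot 3 off mm [ 0.  -0.5 -0.5]
fit5 [0.5432 0.0529 0.0947] [0.975 0.22  0.02 ] 0.973
slot 2 off mm [-0.3 -0.4  0.7]
fit5 [0.5312 0.1053 0.0949] [0.968 0.248 0.03 ] 0.97
slot 1 off mm [ 1.7 -1.7  0.9]
103.8
```

A released cleanly and is centred in slot 3. Last, core D goes to slot 4, located by silhouette fit.

```bash
python3 - <<'E'
from h import *
import h as H
g0=locate((.437,.383))
ps=[robot.get_image(n) for n in("scene","top")]
A=np.array([1e-4,0,1.]); ms=[]
for p in ps:
    w=cv2.dilate((sil(p,np.array([*g0,.06]),A)>0).astype(np.uint8),np.ones((17,17))); ms.append(mask(p)*w)
res=lambda v: sum(np.abs(sil(p,np.array([*(g0+v/1e3),.06]),A)-m).sum()/m.sum() for p,m in zip(ps,ms))
r=minimize(res,[0,0],method="Nelder-Mead",options=dict(initial_simplex=[[0,0],[8,0],[0,8]])); xy=g0+r.x/1e3; print("D",xy.round(4),round(r.fun,2))
H.G=.011
pick(xy,65)
ro=np.radians(30); above(4,ro,.15)
lower(4,ro,.006)
s=robot.sense(); robot.open(); q=robot.sense(); print("open",q["grip_width"],q["tool_pos"]-s["tool_pos"],q["contact_force"].round(1))
b=s["tool_pos"]-.1*s["tcp_rot"][:,2]
robot.move_straight(b,velocity=.1); robot.move_straight(b+.08*Z,velocity=.2)
robot.movep([.36,.05,.38],down(YAW+np.pi))
for i in(4,3,2,1): off(i)
print(T())
p=robot.get_image("scene");q=robot.get_image("top")
im=np.zeros((600,800,3),np.uint8)
im[:285,:400]=cv2.resize(p["pixels"][150:250,250:390,::-1],(400,285),interpolation=cv2.INTER_CUBIC)
im[:367,400:]=cv2.resize(q["pixels"][160:270,260:380,::-1],(400,367),interpolation=cv2.INTER_CUBIC)
im[370:595,:360]=cv2.resize(p["pixels"][:,:,::-1],(360,225)); im[370:595,400:760]=cv2.resize(q["pixels"][:,:,::-1],(360,225))
cv2.imwrite("pics/end.png",im)
E
```

```text
located [[0.442, 0.388], [0.433, 0.387]]
D [0.4361 0.3806] 0.5
at False [-0.0001 -0.0002  0.0005] [-0.   0.4  0.3]
grip 0.027848767266990773 58.905848264694214 108.2
lift 0.02827370482760143 [ 0.6  1.  -0.8] 109.4
above 0.027991832196086724 59.119572043418884 [-0.4  0.5 -1.2] 111.2
low True [-0.0003 -0.0007  0.0021] [ 0.9 -2.6  2.5] 0.028380119475742618 113.2
open 0.08540962750618308 [-0.00035378  0.00067942 -0.00075249] [-0.2 -0.1  0.2]Traceback (most recent call last):
  File "<stdin>", line 16, in <module>
workcell.Unreachable: the arm cannot follow that straight line within its joint ranges
```

```bash
python3 - <<'E'
from h import *
s=robot.sense(); p0=s["tool_pos"]; zt=s["tcp_rot"][:,2]; print(p0,zt.round(2),s["joint_pos"].round(2))
if p0[2]<.12:
    for d in(.08,.06,.045):
        try: robot.move_straight(p0-d*zt,velocity=.1); print(d); break
        except robot.Unreachable: pass
p0=robot.sense()["tool_pos"]; print(p0)
try: robot.move_straight(p0+.05*Z+.05*UX,velocity=.15)
except robot.Unreachable: print("no lift")
robot.movep([.45,-.05,.36],down(YAW+np.pi)); robot.movep([.36,.05,.38],down(YAW+np.pi))
for i in(4,3,2,1): off(i)
print(T())
p=robot.get_image("scene");q=robot.get_image("top")
im=np.zeros((600,800,3),np.uint8)
im[:285,:400]=cv2.resize(p["pixels"][150:250,250:390,::-1],(400,285),interpolation=cv2.INTER_CUBIC)
im[:367,400:]=cv2.resize(q["pixels"][160:270,260:380,::-1],(400,367),interpolation=cv2.INTER_CUBIC)
im[370:595,:360]=cv2.resize(p["pixels"][:,:,::-1],(360,225)); im[370:595,400:760]=cv2.resize(q["pixels"][:,:,::-1],(360,225))
cv2.imwrite("pics/end.png",im)
E
```

```text
[ 0.63517405 -0.11867035  0.16258285] [-0.6   0.29 -0.75] [-0.09  1.11  1.4  -0.4  -2.51 -1.32]
[ 0.63517405 -0.11867035  0.16258285]
no lift
fit5 [ 0.5807 -0.0939  0.0935] [0.971 0.235 0.036] 0.929
slot 4 off mm [-2.1 -0.9 -0.5]
fit5 [ 0.5676 -0.0391  0.0933] [0.971 0.237 0.024] 0.951
slot 3 off mm [-0.6  0.4 -0.7]
fit5 [0.5432 0.0529 0.0947] [0.975 0.22  0.02 ] 0.971
slot 2 off mm [-0.3 -0.4  0.7]
fit5 [0.5299 0.1056 0.094 ] [0.969 0.246 0.025] 0.971
slot 1 off mm [ 0.5 -1.1  0. ]
117.1
```

View pics/end.png

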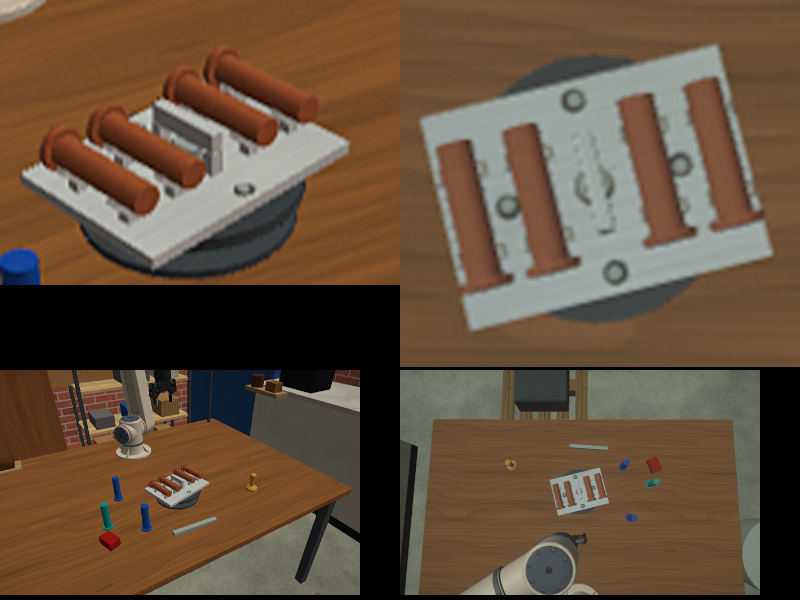

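All four cores rest in their slots, centred to within about 2 mm. The plate is home and flat, and the bystanders and look-alikes are where they were. Handing in.

```bash
python3 -c "
from workcell import robot
print(robot.hand_in())"
```

```text
the job is handed in; nothing more can be done
None
```

The job is handed in at about 117 s: the plate is home and flat, and all four terracotta cores lie centred in its slots to within about 2 mm by camera fit; one was found askew on the plate and re-laid, another slid 6 mm and was pushed back, and one release pushed the fingers against the handle with about 63 N.

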